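# Lock a glaze rack with its label and hold the label home

### The job

Make the rack of moss-green glaze jars ready to travel: first swing its brass retaining bar down until it lies closed in the fork catch at the right end, then take the green label holder out of the wooden card block and push it, colour facing the robot, straight down behind the metal lip on the rack's front until it is fully home against the spring in the pocket, its head over the bar to lock it. Finish while still holding the label pressed fully home, without letting go, so that I can drive its locking screw. Leave the jars standing in the rack, the rust-coloured label in its block, and the cutter and stamp where they are.

Things in the scene. Friction and masses are not known exactly. Their poses are not given: they have to be found in the camera images.
- rack: Fixed light-wood jar rack, 140 (x) x 244 (y) mm; origin on the table under its centre, +x to its back, +y to its left end seen from the robot. Front board 56 mm high, from x = -60 (outer face) to -50 mm; back board 70 mm high. The jars stand at about x = +27 mm; the rack is empty from x = -50 to -5 mm. The label pocket is on the middle of the front face.
- bar (a joint): Brass retaining bar, hinged at the rack's left end, swinging in the upright plane just above the front board. 0 = closed: level, in the fork at the right end, firm stop; grows to 1.3 rad as the right end rises; 0.5 to 0.95 at the start. Stays where it is left; about 2 N on the tab moves it. 7 mm thick, 10 mm high, top 68 mm above the table when closed; the fork is 194 mm from the hinge.
- bar_hinge (a point): Hinge of the bar, on the bar's centre line: rack x = -55, y = +110 mm, 63 mm above the table; axes as the rack's. The hinge axis is the rack's x.
- bar_tab (a point): Middle of the top face of the flat thumb tab at the bar's free end, 221 mm from the hinge and 5 mm above the bar's centre line; tab 24 (across) x 26 (along the bar) x 6 mm. Closed, it is at rack x = -55, y = -111 mm, 68 mm above the table, its edge 8 mm beyond the fork, whose ears rise to 79 mm. Turns with the bar; y points along the bar to the hinge.
- pocket (a point): Middle of the pocket's firm floor, 14 mm above the table (rack x = -63.3, y = 0; rack's axes): the label's origin stands here when home. Pocket 6.6 mm front to back, 54 mm long. Lip straight to 22 mm above this point, then flared forward 7 mm up to 31 mm. Board face is 3.3 mm behind this point, closed bar's front face 4.8 mm (z 44 to 54 mm above it): enter 1 mm forward of the middle.
- ejector (a joint): Black spring strip in the pocket's floor: 0 = up, its top 8 mm above the firm floor; grows as it is pressed down, 0.008 m when the label is fully home (0.0085 at most). It pushes back with about 3 N at first and 7 N when down, and lifts the label again if that is let go.
- label_green: Loose white label holder, green on its front (-x) and top, 50 g. Blade 50 (y) x 4 (x) x 56 mm tall, foot rounded; on it a head 46 (y) x 28 (z) mm from x = -2 to +14 mm, overhanging to the back. Origin: middle of the blade's lower edge. Starts upright in either slot of the card block, foot 12 mm up, leaning at most 0.08 rad. Home: axes as the rack's, head from 70 to 98 mm above the table, 2 mm over the bar.
- label_green_head (a point): Centre of the green label's head, at (6, 0, 70) mm in its frame: the place to grip, 16 mm thick front to back (label's x), 14 mm below the top.
- label_rust: The same label holder in rust-brown instead of green, in the other slot of the card block; to be left there.
- card_block: Fixed wooden card block, 44 (x) x 140 (y) x 32 mm, with two slots 5 x 53 mm and 20 mm deep at y = +34 and -34 mm. Origin: on the table under its centre; the labels' axes agree with its axes at the start.
- moss_jar_1: Loose glaze jar with green lid, 56 mm in diameter, 68 mm tall, 0.22 kg, standing in the rack 10 mm above the table (top at 78 mm). Origin: centre of its underside.
- moss_jar_2: Another such jar in the rack.
- moss_jar_3: Another such jar in the rack.
- cutter: Loose tin flower-shaped cutter, 48 x 53 x 22 mm, on the table at the right; a bystander.
- stamp: Loose carved wooden stamp block with a knob, 37 x 42 x 46 mm, on the table at the right; a bystander.
Mind the look-alikes: they are no part of the job. What is shaped like the moss_jar_2 but blue is not meant.

How it is judged:
On the way, in this order (a step that is already met when the one before it is completed fails the run):
1. the bar lies closed in its catch, before the label is in the pocket (value of joint bar below 0.03 rad and distance between label_green and pocket above 0.04 m), for 0.2 s.
2. the green label holder is behind the lip and pressed fully home, over the closed bar (value of joint bar below 0.03 rad and value of joint ejector above 0.0065 m and z of label_green in the frame of pocket below 0.002 m and x of label_green in the frame of pocket between -0.005 and 0.005 m and horizontal distance between label_green and pocket below 0.006 m and angle between label_green's own z axis and vertical below 0.1 rad and angle between the x axis of label_green and the x axis of rack, either way round below 0.12 rad and x of label_green_head in the frame of pocket above 0 m), for 0.2 s.
At the end, for the whole second after the job is handed in: Bar under 0.03 rad; green label behind the lip, face forward, foot within 2 mm of the floor and 6 mm of the pocket's middle, upright within 0.10 rad, square within 0.12, spring strip down over 6.5 mm; robot still pressing it (over 1.5 N), label still; jars upright, rust label upright in its block (all of step 2 and contact force between any of the fingers, the arm and label_green above 1.5 N and linear speed of label_green below 0.02 m/s and angle between label_rust's own z axis and vertical below 0.15 rad and angle between each of moss_jar_1, moss_jar_2, moss_jar_3's own z axis and vertical below 0.2 rad); the arm keeps its last pose, push and grip.
It fails at once if a jar in the rack is shifted by more than 40 mm or tipped (distance of any of moss_jar_1, moss_jar_2, moss_jar_3 from where it was at the start of the episode above 0.04 m or angle between any of moss_jar_1, moss_jar_2, moss_jar_3's own z axis and vertical above 0.5 rad).
It fails at once if the rust label is taken out of its block (distance of label_rust from where it was at the start of the episode above 0.015 m).
It fails at once if the cutter or the stamp is shifted by more than 30 mm (distance of any of cutter, stamp from where it was at the start of the episode above 0.03 m).
It also fails if it takes over 51 s, if anything falls off the work surface, if the arm or the gripper's body presses on something with over 40 N, if the wrist force passes 120 N, or if a joint passes its speed limit or range.

### The arm

A 6-joint arm with a two-finger parallel gripper is mounted at the origin on the work surface; the furniture and walls round the work are solid. World frame = base frame: x ahead of the robot, y to its left, z up, the work surface at z = 0. Lengths are in m, angles in rad, forces in N, time in s.
With the tool pointing down it reaches from about 0.25 to 0.85 m from the base axis. Payload 12.5 kg.
Tool frame: the origin (TCP) lies at the very end of the fingers, on their centre line; the grasp point (between the pads) lies 19 mm behind it; z points along the fingers, y is the line along which they close (so a half turn about z gives the same grasp; the last joint's range is limited). The gripper opens to 93 mm and grips with 3 to 60 N. Pads are 15 mm wide; open, the fingers measure 128 mm over their backs; the gripper's body (75 mm by 188 mm) begins 65 mm behind the grasp point.
Start: joints at [1.138, 0.351, 1.652, -0, 1.139, -0.085], TCP at [0.187, 0.517, 0.219] pointing down, gripper open.
Joint ranges: [-2.75, 2.75], [-0.79, 2.1], [0.01, 2.65], [-1.57, 4.71], [0.07, 3.14], [-2.87, 2.87]. Speed limits (rad/s): [2.22, 2.22, 2.79, 3.14, 3.14, 3.14].

### API

Orientations are given as a rotation vector (axis times angle).
In Python, from station import readout, cams, job, look_for, cut_out gives the robot as it stands.
- The arm moves only by the tool arm_command, never from a script. Its argument "steps" is a list of rows, each an object of numbers: "hand": the opening, from 0 (shut) to 1 (fully open); "dx", "dy", "dz": the shift along the tool's x, y, z in mm; "roll": the turn about the tool's z in degrees. In form: [{"hand": .., "dx": .., "dy": .., "dz": .., "roll": ..}, ...]. A call has 1 to 10 rows; each row shifts and turns the commanded pose from where the row before left it, along the tool's axes as they then stand; what a row does not reach is not made up. A row lasts 1/8 s, in which the tool goes at most 62.5 mm and 10.7 degrees, less where a joint would pass 70% of its speed; a pose out of reach is approached as far as the arm can. A call with a gripper value outside its range is refused whole. The fingers move at their own pace and stop on an object; the grip force is fixed at half the most. Time passes only in rows, so rows that do not move let the fingers close. It gives the time, the measured TCP pose, the force, the opening and the grip force at its end, in the units of the state.
- readout.state(): the state, without advancing time (a new reading comes with each control period).
- cams.snapshot(name): name is "scene" or "top" or "wrist"; returns a dict with "image" (384x512x3 uint8, blue, green, red), "intrinsics" (3x3 intrinsics, pixels), "xyz" and "rotation" of the camera in the world; the wrist camera has in their place "tool_from_camera" (4x4, takes a point from camera to tool coordinates, whose origin is the TCP and whose axes are the flange's). Camera axes: x right, y up, looking along -z (the intrinsics and any distortion apply to the point x, -y, -z); pixel columns grow to the right and rows downward; lengths in m; the calibration is good to about 2 mm. The wrist camera is an equidistant fisheye: a pixel r from the principal point sees the ray r / f radians off the axis. A picture is of the moment at which its call begins: read the wrist's pose just before it. There is no depth.
- job.job_done(): hands the job in; it is judged then, once.
Trained networks look in the newest picture that a camera, given by its name, has taken for a name from the list of things; names that differ only in an ending like _2 or _b are one class to them, and where a whole thing is asked for, a point or a joint stands for the part that bears it (a point fixed in the world has none). Each returns a list of dicts, best first, with "confidence" (0 to 1); they miss things now and then, are a little off and sometimes report something else, mostly with a low value. They report only what shows in the picture. A call takes as long as a camera call. They do not tell look-alikes from the thing itself.
- look_for(camera, name): "location" ([row, column] in pixels, amid what is visible of it).
- cut_out(camera, name): "region" (384x512 bool, what is visible of it) and "location" ([row, column] in pixels, amid what is visible of it).
The state is a dict: "time_s": time; "joints": joint angles; "joint_vel": joint speeds; "joint_torque": joint torques, N m; "eef_pos": TCP position; "ee_rot": TCP orientation; "ft_force": force on the tool from outside, world axes, zero at the start; "torque": the same for the moment, N m; "opening": finger opening in m; "gripper_force": force on a finger pad.
Only numpy, scipy, OpenCV 4.12 (cv2) and the standard library are available. Lean on these libraries where they do the work, as an engineer would, in place of code of your own. Each camera call takes 0.05 s, during which the arm holds its last target. There are 200 camera calls.

## Working session

There is one attempt and no reset: what is moved stays moved. The work goes in short steps, Python scripts to look and compute and a tool call to move; the robot and the scene stay as the last step left them, time stands still between calls to the robot, and variables do not carry over. Pictures are saved under pics/ and viewed, at most 10 in all, crops included, and the job is handed in when it is done.

Besides the shell and the picture viewer there is one more tool, called after "Emit:" as a command line: name --argument value ..., lists and objects as JSON in quotes. arm_command: Moves the arm, as the interface text tells. Its arguments: {"type":"object","properties":{"steps":{"type":"array","items":{"type":"object","properties":{"hand":{"type":"number"},"dx":{"type":"number"},"dy":{"type":"number"},"dz":{"type":"number"},"roll":{"type":"number"}}}}},"required":["steps"]}

```bash
ls; mkdir -p pics; cat > h.py <<'E'
import numpy as np, cv2
from scipy.spatial.transform import Rotation as R
from station import readout, cams, job, look_for, cut_out
def ray(s,px):  # px=(row,col) -> origin, dir in world for fixed cams
    K=np.array(s["intrinsics"]); r,c=px
    d=np.array([(c-K[0,2])/K[0,0],-(r-K[1,2])/K[1,1],-1.0])
    return np.array(s["xyz"]), rot(s)@d
def rot(s):
    q=np.array(s["rotation"],float)
    return q if q.shape==(3,3) else R.from_rotvec(q).as_matrix()
def onz(s,px,z):
    o,d=ray(s,px); return o+d*(z-o[2])/d[2]
def proj(s,P):
    K=np.array(s["intrinsics"]); p=(np.atleast_2d(P)-np.array(s["xyz"]))@rot(s)
    return np.c_[K[1,2]-K[1,1]*p[:,1]/-p[:,2], K[0,2]+K[0,0]*p[:,0]/-p[:,2]]
def wray(s,st,px):
    K=np.array(s["intrinsics"]); T=np.array(s["tool_from_camera"]); r,c=px
    v=np.array([c-K[0,2],r-K[1,2]]);n=np.hypot(*v)+1e-9;th=n/K[0,0]
    d=np.array([np.sin(th)*v[0]/n,-np.sin(th)*v[1]/n,-np.cos(th)])
    Rt=R.from_rotvec(st["ee_rot"]).as_matrix()
    return np.array(st["eef_pos"])+Rt@T[:3,3], Rt@T[:3,:3]@d
def wonz(s,st,px,z):
    o,d=wray(s,st,px); return o+d*(z-o[2])/d[2]
E
python3 - <<'E'
from h import *
st=readout.state();print({k:np.round(v,3) for k,v in st.items()})
for n in("scene","top"):
    s=cams.snapshot(n);cv2.imwrite(f"pics/{n}0.png",s["image"])
    print(n,{k:np.round(v,3).tolist() for k,v in s.items() if k!="image"})
    for o in("rack","bar","bar_tab","label_green","label_rust","card_block","pocket","moss_jar_1","label_green_head","cutter","stamp"):
        try:print(o,[(np.round(d["location"],1).tolist(),round(d["confidence"],2)) for d in look_for(n,o)][:5])
        except Exception as e:print(o,e)
E
```

```text
pics
{'time_s': np.float64(0.0), 'joints': array([ 1.138,  0.351,  1.652, -0.   ,  1.139, -0.085]), 'joint_vel': array([-0.001,  0.001,  0.   , -0.001,  0.001, -0.001]), 'joint_torque': array([-0.0000e+00, -4.9732e+01, -2.8525e+01,  7.0000e-02,  2.6000e-02,
       -0.0000e+00]), 'eef_pos': array([0.187, 0.517, 0.218]), 'ee_rot': array([-5.440e-01, -3.094e+00,  2.000e-03]), 'ft_force': array([-0.439,  0.652, -0.225]), 'torque': array([ 0.045, -0.024, -0.017]), 'gripper_force': np.float64(0.0), 'opening': np.float64(0.093)}
scene {'intrinsics': [[433.989, 0.0, 253.792], [0.0, 433.989, 190.521], [0.0, 0.0, 1.0]], 'xyz': [0.113, -0.525, 0.718], 'rotation': [0.673, -0.273, -0.764]}
rack [([123.4, 261.3], 0.48), ([191.0, 214.9], 0.34)]
bar [([120.3, 266.1], 0.53)]
bar_tab [([126.5, 260.0], 0.75)]
label_green [([173.3, 188.9], 0.75), ([174.2, 284.5], 0.3)]
label_rust [([192.1, 213.9], 0.59)]
card_block []
pocket [([172.5, 286.5], 0.93)]
moss_jar_1 [([173.0, 320.3], 0.97), ([140.4, 270.9], 0.69), ([161.7, 297.3], 0.64), ([213.0, 358.1], 0.57)]
label_green_head [([175.1, 191.7], 0.57)]
cutter [([287.9, 318.6], 0.72)]
stamp [([294.1, 260.7], 0.78)]
top {'intrinsics': [[431.527, 0.0, 256.008], [0.0, 431.527, 190.302], [0.0, 0.0, 1.0]], 'xyz': [0.425, -0.151, 1.066], 'rotation': [0.069, -0.029, -1.568]}
rack [([139.6, 249.0], 0.83)]
bar [([148.0, 242.1], 0.9), ([215.0, 221.6], 0.57)]
bar_tab [([141.3, 239.5], 0.75)]
label_green [([206.6, 206.2], 0.58)]
label_rust [([208.0, 231.4], 0.74)]
card_block [([213.7, 220.3], 0.73)]
pocket [([140.4, 249.4], 0.81)]
moss_jar_1 [([117.9, 221.5], 0.98), ([131.0, 332.0], 0.93), ([125.3, 281.7], 0.6)]
label_green_head [([207.5, 205.4], 0.6)]
cutter [([120.6, 219.0], 0.49)]
stamp [([238.9, 323.6], 0.46)]
```

```bash
python3 - <<'E'
import cv2
a=cv2.imread("pics/scene0.png")[80:330,130:420];b=cv2.imread("pics/top0.png")[70:270,150:370]
cv2.imwrite("pics/sA.png",cv2.resize(a,None,fx=2.4,fy=2.4,interpolation=2));cv2.imwrite("pics/tA.png",cv2.resize(b,None,fx=3,fy=3,interpolation=2))
E
```

```text
(no output)
```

View pics/sA.png

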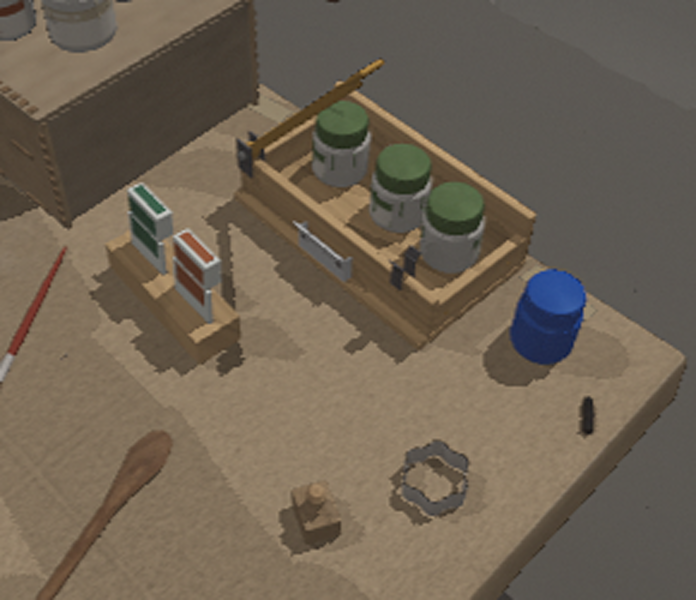

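View pics/tA.png

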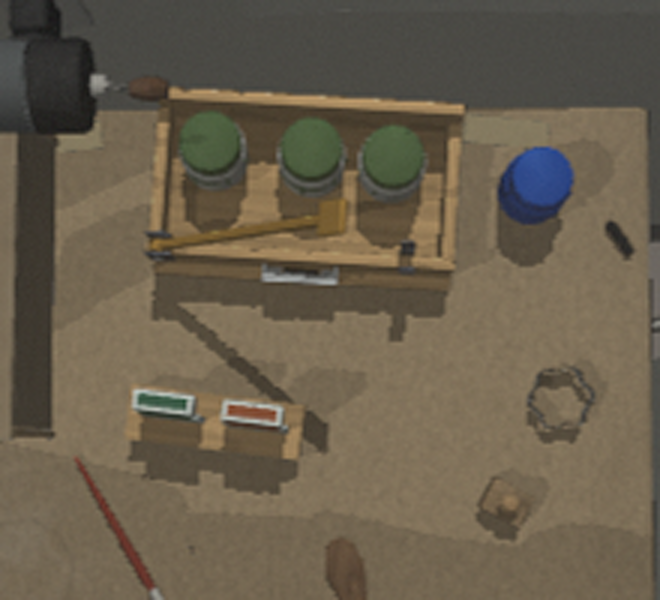

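The scene shows the bar raised (tab at scene crop ~(378,63)), lip at (295,225)–(350,278), and the green label left of the rust one. In the top view the rack's front faces down (toward the robot), and the labels' heads are at (164,403) green and (252,412) rust.

```bash
cat > fit.py <<'E'
from h import *
from scipy.optimize import least_squares
S={n:cams.snapshot(n) for n in("scene","top")}
t=lambda c,r:("top",r/3+70,c/3+150)
s=lambda c,r:("scene",r/2.4+80,c/2.4+130)
obs=[(t(168,90),(70,122,70)),(t(463,107),(70,-122,70)),(t(448,270),(-60,-122,56)),
(t(338,281),(-73,-27,45)),(t(262,277),(-73,27,45)),
(s(534,215),(70,-122,70)),(s(437,303),(-60,-122,56)),(s(350,279),(-73,-27,45)),(s(296,226),(-73,27,45)),(s(405,252),(-55,-84,79))]
def tf(p,q):
    c,sn=np.cos(p[2]),np.sin(p[2]);q=np.array(q)/1e3
    return np.array([p[0]+c*q[0]-sn*q[1],p[1]+sn*q[0]+c*q[1],q[2]])
def res(p):
    o=[proj(S[a[0]],tf(p,q))[0]-a[1:] for a,q in obs]
    th=p[3];b=tf(p,(-55,110-221*np.cos(th),63+221*np.sin(th)))
    o+=[proj(S["top"],b)[0]-t(332,217)[1:],proj(S["scene"],b)[0]-s(370,69)[1:]]
    return np.ravel(o)
f=least_squares(res,[.55,-.15,0,.7],loss="soft_l1")
print("rack",f.x.round(4));print(res(f.x).reshape(-1,2).round(1).tolist())
for n,c in(("green",(164,403)),("rust",(252,412))): print(n,onz(S["top"],t(*c)[1:],.096))
for n,c in(("green",(150,203)),("rust",(197,246))): print(n,onz(S["scene"],s(*c)[1:],.094))
for n,c in(("cutter",(436,478)),("stamp",(316,515))): print(n,onz(S["scene"],s(*c)[1:],.02))
st=readout.state();w=cams.snapshot("wrist");print({k:np.round(v,3).tolist() for k,v in w.items() if k!="image"})
E
python3 fit.py
```

```text
rack [ 0.6259 -0.1145 -0.0462  0.9047]
[[-0.7, -4.8], [-2.0, 0.7], [-0.3, 2.9], [0.2, -1.0], [0.5, 1.7], [-0.8, 2.0], [0.9, -1.0], [-8.8, -4.0], [-0.7, 0.6], [2.3, 0.6], [0.2, -0.1], [0.8, -2.6]]
green [ 0.45367685 -0.01048996  0.096     ]
rust [ 0.4470857  -0.07680707  0.096     ]
green [ 0.45395849 -0.01101808  0.094     ]
rust [ 0.44906588 -0.07491341  0.094     ]
cutter [ 0.45756221 -0.32413113  0.02      ]
stamp [ 0.37294405 -0.28056764  0.02      ]
{'intrinsics': [[297.319, 0.0, 253.729], [0.0, 297.319, 189.628], [0.0, 0.0, 1.0]], 'tool_from_camera': [[0.0, 0.969, 0.249, 0.069], [1.0, -0.0, 0.0, 0.001], [0.0, 0.249, -0.969, -0.165], [0.0, 0.0, 0.0, 1.0]]}
```

Emit:
arm_command --steps '[{"hand": 0,"dz": -38},{"hand": 0,"dz": -38},{"hand": 0,"dz": -38},{"hand": 0,"dx": -30,"dy": -27},{"hand": 0,"dx": -30,"dy": -27},{"hand": 0,"dx": -30,"dy": -27},{"hand": 0,"dx": -30,"dy": -27},{"hand": 0,"dx": -30,"dy": -27},{"hand": 0,"dx": -30,"dy": -27},{"hand": 0,"dx": -30,"dy": -27}]'

```text
schema error: expected keys hand, dx, dy, dz, roll
```

Emit:
arm_command --steps '[{"hand": 0,"dx": -31,"dy": -28},{"hand": 0,"dx": -31,"dy": -28},{"hand": 0,"dx": -31,"dy": -28},{"hand": 0,"dx": -31,"dy": -28},{"hand": 0,"dx": -31,"dy": -28},{"hand": 0,"dx": -31,"dy": -28},{"hand": 0,"dx": -31,"dy": -28},{"hand": 0,"dx": -31,"dy": -28},{"hand": 0,"dx": -31,"dy": -28},{"hand": 0,"dx": -31,"dy": -28}]'

```text
schema error: expected keys hand, dx, dy, dz, roll
```

Emit:
arm_command --steps '[{"hand": 0,"roll": 9},{"hand": 0,"roll": 9},{"hand": 0,"roll": 9},{"hand": 0,"roll": 9},{"hand": 0,"roll": 9},{"hand": 0,"roll": 9},{"hand": 0,"roll": 9},{"hand": 0,"roll": 10},{"hand": 0}]'

```text
schema error: expected keys hand, dx, dy, dz, roll
```

```bash
python3 - <<'E'
from h import *
st=readout.state();w=cams.snapshot("wrist");cv2.imwrite("pics/w1.png",w["image"])
np.savez("w1.npz",pos=st["eef_pos"],rot=st["ee_rot"]);print(st["time_s"],st["eef_pos"].round(4),R.from_rotvec(st["ee_rot"]).as_matrix().round(3).tolist(),st["joints"].round(2))
cv2.imwrite("pics/w1b.png",cv2.resize(w["image"],(800,600),interpolation=2))
E
```

```text
1.35 [0.1874 0.5171 0.2186] [[-0.94, 0.341, -0.0], [0.341, 0.94, -0.0], [0.0, -0.0, -1.0]] [ 1.14  0.35  1.65  0.    1.14 -0.08]
```

View pics/w1b.png

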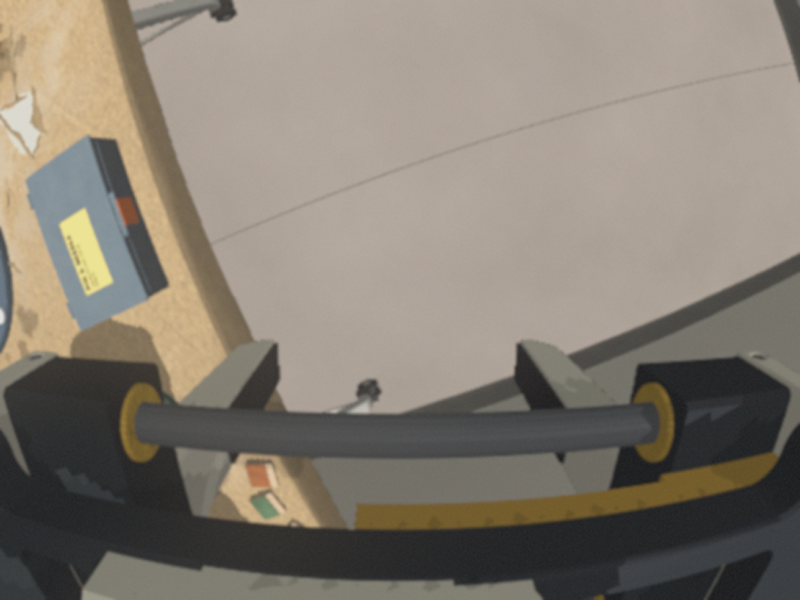

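The rows need all keys, so nothing moved. This picture is from the start pose and shows only the gripper fingers and the far table edge. I'll resend.

Emit:
arm_command --steps '[{"hand": 0,"dx": 0,"dy": 0,"dz": -38,"roll": 0},{"hand": 0,"dx": 0,"dy": 0,"dz": -38,"roll": 0},{"hand": 0,"dx": 0,"dy": 0,"dz": -38,"roll": 0},{"hand": 0,"dx": -33,"dy": -33,"dz": 0,"roll": 0},{"hand": 0,"dx": -33,"dy": -33,"dz": 0,"roll": 0},{"hand": 0,"dx": -33,"dy": -33,"dz": 0,"roll": 0},{"hand": 0,"dx": -33,"dy": -33,"dz": 0,"roll": 0},{"hand": 0,"dx": -33,"dy": -33,"dz": 0,"roll": 0},{"hand": 0,"dx": -33,"dy": -33,"dz": 0,"roll": 0},{"hand": 0,"dx": -33,"dy": -33,"dz": 0,"roll": 0}]'

```text
time_s: 2.65
eef_pos: [0.3262, 0.2198, 0.3328]
ee_rot: [0.543, 3.094, 0.001]
ft_force: [0.5, 1.0, 0.5]
opening: 0.0013
gripper_force: 0.0
```

Emit:
arm_command --steps '[{"hand": 0,"dx": -33,"dy": -33,"dz": 0,"roll": 0},{"hand": 0,"dx": -33,"dy": -33,"dz": 0,"roll": 0},{"hand": 0,"dx": -33,"dy": -33,"dz": 0,"roll": 0},{"hand": 0,"dx": -33,"dy": -33,"dz": 0,"roll": 0},{"hand": 0,"dx": -33,"dy": -33,"dz": 0,"roll": 0},{"hand": 0,"dx": -33,"dy": -33,"dz": 0,"roll": 0},{"hand": 0,"dx": -33,"dy": -33,"dz": 0,"roll": 0},{"hand": 0,"dx": -33,"dy": -33,"dz": 0,"roll": 0},{"hand": 0,"dx": -33,"dy": -33,"dz": 0,"roll": 0},{"hand": 0,"dx": -33,"dy": -33,"dz": 0,"roll": 0}]'

```text
time_s: 3.9
eef_pos: [0.5241, -0.2031, 0.3327]
ee_rot: [0.544, 3.094, 0.0]
ft_force: [0.0, 0.8, -0.3]
opening: 0.0002
gripper_force: 0.0
```

Emit:
arm_command --steps '[{"hand": 0,"dx": 0,"dy": 0,"dz": 0,"roll": 9},{"hand": 0,"dx": 0,"dy": 0,"dz": 0,"roll": 9},{"hand": 0,"dx": 0,"dy": 0,"dz": 0,"roll": 9},{"hand": 0,"dx": 0,"dy": 0,"dz": 0,"roll": 9},{"hand": 0,"dx": 0,"dy": 0,"dz": 0,"roll": 9},{"hand": 0,"dx": 0,"dy": 0,"dz": 0,"roll": 9},{"hand": 0,"dx": 0,"dy": 0,"dz": 0,"roll": 9},{"hand": 0,"dx": 0,"dy": 0,"dz": 0,"roll": 10},{"hand": 0,"dx": 0,"dy": 0,"dz": 0,"roll": 0}]'

```text
time_s: 5.03
eef_pos: [0.5236, -0.2015, 0.3326]
ee_rot: [-2.276, -2.165, -0.0]
ft_force: [-0.7, 0.2, -0.2]
opening: 0.0007
gripper_force: 0.0
```

```bash
python3 - <<'E'
from h import *
st=readout.state();w=cams.snapshot("wrist");cv2.imwrite("pics/w2.png",w["image"])
np.savez("w2.npz",eef_pos=st["eef_pos"],ee_rot=st["ee_rot"]);print(st["time_s"],st["eef_pos"].round(4),R.from_rotvec(st["ee_rot"]).as_matrix().round(3).tolist(),st["joints"].round(2))
cv2.imwrite("pics/w2b.png",cv2.resize(w["image"],(800,600),interpolation=2))
E
```

```text
5.025 [ 0.5236 -0.2015  0.3326] [[0.05, 0.999, -0.0], [0.999, -0.05, 0.0], [0.0, -0.0, -1.0]] [-0.45  0.28  1.47  0.    1.39 -0.4 ]
```

View pics/w2b.png

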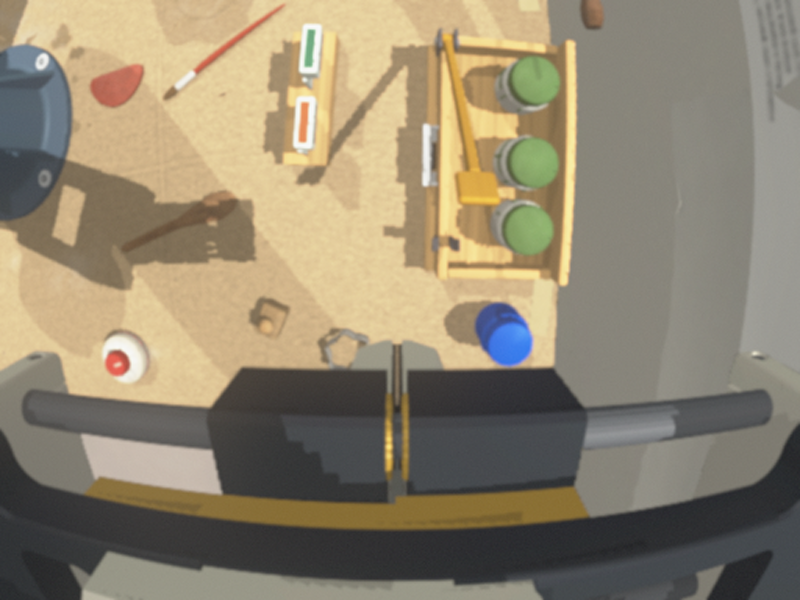

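The wrist picture (800x600 scale) shows the rack at upper right: tab (478,188), fork (445,243), lip (424,125)–(424,186). The green head top is at (310,46), the rust one at (304,122).

```bash
cat > fit2.py <<'E'
from h import *
from scipy.optimize import least_squares
import runpy,io,contextlib
with contextlib.redirect_stdout(io.StringIO()): G=runpy.run_path("fit.py")
S,tf,obs0,t,s=G["S"],G["tf"],G["obs"],G["t"],G["s"]
st=dict(np.load("w2.npz"));W=cams.snapshot("wrist");img=cv2.imread("pics/w2.png")
def wproj(P):
    T=np.array(W["tool_from_camera"]);K=W["intrinsics"];Rt=R.from_rotvec(st["ee_rot"]).as_matrix()
    p=T[:3,:3].T@(Rt.T@(np.array(P)-st["eef_pos"])-T[:3,3]);v=np.array([-p[1],p[0]]);n=np.hypot(*v)
    return v/n*np.arctan2(n,-p[2])*K[0][0]+[K[1][2],K[0][2]]
w=lambda c,r:np.array([r,c])/1.5625
ow=[(w(437,272),(-60,-122,56)),(w(567,284),(70,-122,70)),(w(577,42),(70,122,70)),(w(446,242),(-55,-84,79)),(w(423,186),(-74,-27,45)),(w(423,125),(-74,27,45))]
def res(p,full=True):
    th=p[3];b=tf(p,(-55,110-221*np.cos(th)-5*np.sin(th)*0,63+221*np.sin(th)))
    o=[wproj(tf(p,q))-a for a,q in ow]+[wproj(b)-w(478,188)]
    if full:
        o+=[proj(S[a[0]],tf(p,q))[0]-a[1:] for a,q in obs0]+[proj(S["top"],b)[0]-t(332,217)[1:],proj(S["scene"],b)[0]-s(370,69)[1:]]
    return np.ravel(o)
for full in(False,True):
    f=least_squares(res,[.55,-.15,0,.7],loss="soft_l1",args=(full,));print("rack",f.x.round(4));print(res(f.x,full)[:14].reshape(-1,2).round(1).tolist())
hsv=cv2.cvtColor(img,cv2.COLOR_BGR2HSV)
for n,(c,r),(lo,hi) in(("green",(310,46),(40,95)),("rust",(304,122),(3,15))):
    m=np.zeros(img.shape[:2],np.uint8);cc,rr=int(c/1.5625),int(r/1.5625)
    m[rr-22:rr+22,cc-12:cc+12]=1;m&=((hsv[...,0]>=lo)&(hsv[...,0]<=hi)&(hsv[...,1]>110)).astype(np.uint8)
    k=np.argwhere(m);rect=cv2.minAreaRect(k[:,::-1].astype(np.float32));pts=cv2.boxPoints(rect)
    P=np.array([wonz(W,st,(q[1],q[0]),.096) for q in pts]);print(n,len(k),k.mean(0),wonz(W,st,k.mean(0),.096).round(4),P.round(4)[:,:2].tolist())
E
python3 fit2.py
```

```text
rack [ 0.629  -0.1124 -0.0697  0.8831]
[[4.1, -0.3], [0.5, 0.2], [-1.6, -0.1], [0.8, -0.2], [-3.9, 0.9], [-0.1, 1.7], [-0.1, -0.7]]
rack [ 0.628  -0.1133 -0.0622  0.892 ]
[[5.1, -0.3], [0.8, 0.2], [-1.5, -1.3], [1.8, -0.5], [-2.9, 0.4], [0.9, 0.9], [-0.2, -1.3]]
green 0 [nan nan] [nan nan nan] [[0.0696, 0.1502], [0.0696, 0.1502], [0.0696, 0.1502], [0.0696, 0.1502]]
rust 100 [ 77.89 194.03] [ 0.4486 -0.0763  0.096 ] [[0.4466, -0.0593], [0.4521, -0.0599], [0.4504, -0.0933], [0.4449, -0.0927]]fit2.py:26: RuntimeWarning: Mean of empty slice.
  P=np.array([wonz(W,st,(q[1],q[0]),.096) for q in pts]);print(n,len(k),k.mean(0),wonz(W,st,k.mean(0),.096).round(4),P.round(4)[:,:2].tolist())
  ret = um.true_divide(
```

Emit:
arm_command --steps '[{"hand": 0,"dx": 38,"dy": 22,"dz": 0,"roll": 1},{"hand": 0,"dx": 38,"dy": 22,"dz": 10,"roll": 0},{"hand": 0,"dx": 0,"dy": 0,"dz": 40,"roll": 0},{"hand": 0,"dx": 0,"dy": 0,"dz": 30,"roll": 0},{"hand": 0,"dx": 0,"dy": 0,"dz": 15,"roll": 0}]'

```text
time_s: 5.9
eef_pos: [0.5717, -0.1281, 0.2362]
ee_rot: [-2.294, -2.144, 0.001]
ft_force: [1.7, 0.3, 1.0]
opening: 0.0004
gripper_force: 0.2
```

```bash
python3 - <<'E'
from h import *
st=readout.state();print(st["eef_pos"],st["ft_force"])
w=cams.snapshot("wrist");s=cams.snapshot("scene")
a=cv2.resize(w["image"][0:260,150:450],(600,520),interpolation=2);b=cv2.resize(s["image"][60:190,220:270],(200,520),interpolation=2)
cv2.imwrite("pics/w3.png",np.hstack([a,b]))
E
```

```text
[ 0.5716819  -0.1280861   0.23620266] [1.69702687 0.28861604 0.95693949]
```

View pics/w3.png

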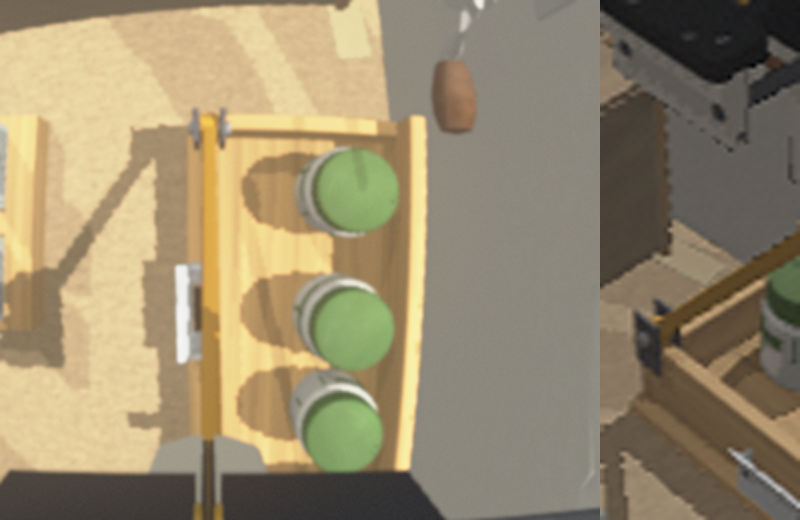

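The wrist view shows the fingers centred on the bar line, just over the tab (208,440), with light contact. I'll follow the arc down.

Emit:
arm_command --steps '[{"hand": 0,"dx": -11.5,"dy": 0,"dz": 11,"roll": 0},{"hand": 0,"dx": -11.5,"dy": 0,"dz": 11,"roll": 0},{"hand": 0,"dx": -11.5,"dy": 0,"dz": 12.5,"roll": 0},{"hand": 0,"dx": -11.5,"dy": 0,"dz": 12.5,"roll": 0},{"hand": 0,"dx": -9,"dy": 0,"dz": 14,"roll": 0},{"hand": 0,"dx": -9,"dy": 0,"dz": 14,"roll": 0},{"hand": 0,"dx": -7,"dy": 0,"dz": 15.5,"roll": 0},{"hand": 0,"dx": -7,"dy": 0,"dz": 15.5,"roll": 0},{"hand": 0,"dx": -4.5,"dy": 0,"dz": 16,"roll": 0},{"hand": 0,"dx": -4.5,"dy": 0,"dz": 16,"roll": 0}]'

```text
time_s: 7.25
eef_pos: [0.5661, -0.2153, 0.0985]
ee_rot: [-2.296, -2.144, 0.0]
ft_force: [0.7, 0.0, 0.8]
opening: 0.0004
gripper_force: 0.1
```

Emit:
arm_command --steps '[{"hand": 0,"dx": -2.5,"dy": 0,"dz": 14,"roll": 0},{"hand": 0,"dx": -2.5,"dy": 0,"dz": 14,"roll": 0},{"hand": 0,"dx": 0,"dy": 0,"dz": 4,"roll": 0},{"hand": 0,"dx": 0,"dy": 0,"dz": 3,"roll": 0}]'

```text
time_s: 7.75
eef_pos: [0.5658, -0.2204, 0.0672]
ee_rot: [2.296, 2.144, -0.001]
ft_force: [-17.1, 5.7, 46.7]
opening: 0.0003
gripper_force: 23.2
```

Emit:
arm_command --steps '[{"hand": 0,"dx": 0,"dy": 0,"dz": -20,"roll": 0},{"hand": 0.6,"dx": 0,"dy": -15,"dz": -40,"roll": 0},{"hand": 0.6,"dx": 0,"dy": -35,"dz": -40,"roll": 0},{"hand": 0.6,"dx": 0,"dy": 0,"dz": 0,"roll": 0}]'

```text
time_s: 8.25
eef_pos: [0.5159, -0.2172, 0.1678]
ee_rot: [2.293, 2.14, 0.002]
ft_force: [0.0, -0.9, -0.9]
opening: 0.0261
gripper_force: 0.0
```

```bash
python3 - <<'E'
from h import *
st=readout.state();w=cams.snapshot("wrist");cv2.imwrite("pics/w4.png",w["image"])
np.savez("w4.npz",eef_pos=st["eef_pos"],ee_rot=st["ee_rot"]);print(st["eef_pos"],st["opening"])
cv2.imwrite("pics/w4b.png",cv2.resize(w["image"][0:300,80:480],(800,600),interpolation=2))
E
```

```text
[ 0.51591073 -0.21716661  0.16779457] 0.026119132032952855
```

View pics/w4b.png

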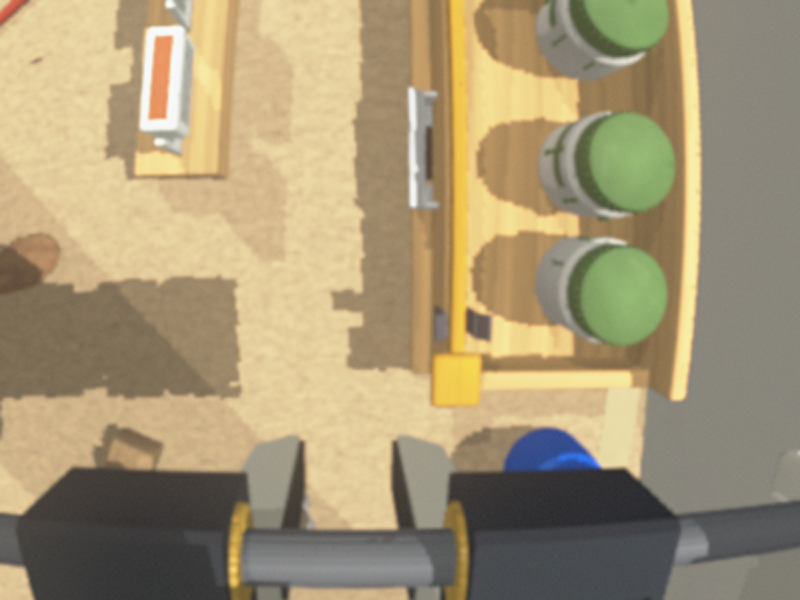

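The bar lies in the fork, with the tab at crop (457,380) and the lip from (410,90) to (410,207). Now a refined rack pose.

```bash
cat > fit3.py <<'E'
from h import *
from scipy.optimize import least_squares
st=dict(np.load("w4.npz"));W=cams.snapshot("wrist")
def wproj(P,st=st):
    T=np.array(W["tool_from_camera"]);K=W["intrinsics"];Rt=R.from_rotvec(st["ee_rot"]).as_matrix()
    p=T[:3,:3].T@(Rt.T@(np.array(P)-st["eef_pos"])-T[:3,3]);v=np.array([-p[1],p[0]]);n=np.hypot(*v)
    return v/n*np.arctan2(n,-p[2])*K[0][0]+[K[1][2],K[0][2]]
def tf(p,q):
    c,sn=np.cos(p[2]),np.sin(p[2]);q=np.array(q)/1e3
    return np.array([p[0]+c*q[0]-sn*q[1],p[1]+sn*q[0]+c*q[1],q[2]])
w=lambda c,r:np.array([r/2,c/2+80])
if __name__=="__main__":
    ow=[(w(432,355),(-67,-98,68)),(w(481,355),(-43,-98,68)),(w(433,405),(-67,-124,68)),(w(481,405),(-43,-124,68)),(w(684,398),(70,-122,70)),(w(457,20),(-55,62,68)),(w(458,200),(-55,-15,68))]
    def res(p):
        o=[wproj(tf(p,q))-a for a,q in ow]
        o[5][0]=o[6][0]=0
        o+=[wproj(tf(p,(-74,-p[3]*1e3,45)))-w(409,208),wproj(tf(p,(-74,p[3]*1e3,45)))-w(409,90)]
        return np.ravel(o)
    f=least_squares(res,[.63,-.113,-.06,.028],loss="soft_l1",x_scale=[.01,.01,.1,.01],f_scale=.5);print("rack",f.x.round(4));print(res(f.x).reshape(-1,2).round(1).tolist())
    print("pocket",tf(f.x,(-63.3,0,14)).round(4))
    for c,r,z in((457,380,.068),(145,130,.096),(193,137,.096),(148,28,.096),(185,28,.096)): print(c,r,wonz(W,st,w(c,r),z).round(4))
E
python3 fit3.py
```

```text
rack [ 0.6272 -0.113  -0.0512  0.0294]
[[0.0, -0.1], [-0.3, 0.8], [2.1, -1.1], [1.5, -0.2], [0.4, 1.1], [0.0, -1.8], [0.0, 0.2], [-1.1, 1.0], [-1.3, -0.2]]
pocket [ 0.564  -0.1098  0.014 ]
457 380 [ 0.5668 -0.2201  0.068 ]
145 130 [ 0.4413 -0.0986  0.096 ]
193 137 [ 0.4615 -0.1046  0.096 ]
148 28 [ 0.4444 -0.0536  0.096 ]
185 28 [ 0.4604 -0.0567  0.096 ]
```

Emit:
arm_command --steps '[{"hand": 0.6,"dx": 31,"dy": -23,"dz": -11,"roll": 0},{"hand": 0.6,"dx": 31,"dy": -23,"dz": -11,"roll": 0},{"hand": 0.6,"dx": 31,"dy": -22,"dz": -10,"roll": 0},{"hand": 0.6,"dx": 0,"dy": 0,"dz": 0,"roll": 0}]'

```text
time_s: 8.85
eef_pos: [0.4541, -0.1177, 0.1963]
ee_rot: [-2.294, -2.146, 0.0]
ft_force: [0.0, -1.1, -0.2]
opening: 0.0556
gripper_force: 0.0
```

```bash
python3 - <<'E'
from h import *
st=readout.state();w=cams.snapshot("wrist");cv2.imwrite("pics/w5.png",w["image"])
np.savez("w5.npz",eef_pos=st["eef_pos"],ee_rot=st["ee_rot"]);print(st["eef_pos"],st["opening"],st["time_s"])
cv2.imwrite("pics/w5b.png",cv2.resize(w["image"][60:260,150:400],(750,600),interpolation=2))
E
```

```text
[ 0.45407894 -0.11773349  0.19632965] 0.0555533603853117 8.85
```

View pics/w5b.png

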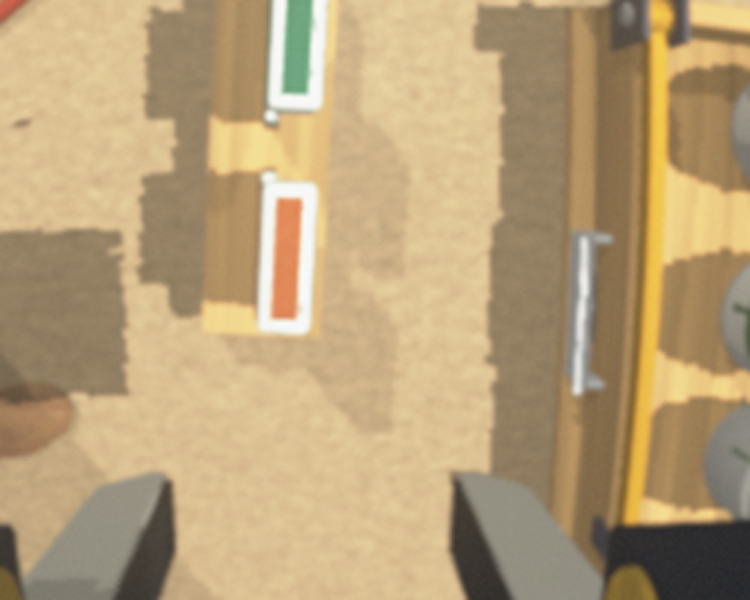

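Both labels are visible: the green head at the top edge of the crop, the rust one at (288,258), and the lip from (578,233) to (580,393).

```bash
cat > fit4.py <<'E'
from fit3 import *
s5=dict(np.load("w5.npz"));img=cv2.imread("pics/w5.png");hsv=cv2.cvtColor(img,cv2.COLOR_BGR2HSV).astype(int)
for n,(r0,r1),lo,hi in(("green",(30,100),40,95),("rust",(110,175),0,18)):
    m=np.zeros(img.shape[:2],bool);m[r0:r1,225:268]=1
    m&=(hsv[...,0]>=lo)&(hsv[...,0]<=hi)&(hsv[...,1]>130)
    _,lab,sts,_=cv2.connectedComponentsWithStats(m.astype(np.uint8));i=1+np.argmax(sts[1:,4]);k=np.argwhere(lab==i)
    P=np.array([wonz(W,s5,q,.096)[:2] for q in k]);c=P.mean(0);e,v=np.linalg.eigh(np.cov((P-c).T));d=v[:,1]*np.sign(v[1,1])
    u=(P-c)@d;print(n,len(k),"rows",k[:,0].min(),k[:,0].max(),"ctr",c.round(4),"yaw",np.arctan2(-d[0],d[1]).round(3),"len",np.ptp(u).round(4),"wid",np.ptp((P-c)@[d[1],-d[0]]).round(4))
w5=lambda c,r:np.array([r/3+60,c/3+150])
ow=[(w(432,355),(-67,-98,68)),(w(481,355),(-43,-98,68)),(w(433,405),(-67,-124,68)),(w(481,405),(-43,-124,68)),(w(684,398),(70,-122,70))]
def res(p):
    o=[wproj(tf(p,q))-a for a,q in ow]
    for pt,q in((w5(654,100),(-55,73,68)),(w5(641,400),(-55,-28,68))):
        o.append([0,(wproj(tf(p,q),s5)-pt)[1]])
    h=p[3]*1e3
    for y,pt,p5 in((-h,w(409,208),w5(574,394)),(h,w(409,90),w5(574,233))):
        q=tf(p,(-p[4]*1e3,y,45));o+=[wproj(q)-pt,wproj(q,s5)-p5]
    return np.ravel(o)
f=least_squares(res,[.63,-.113,-.06,.028,.074],loss="soft_l1",x_scale=[.01,.01,.1,.01,.01],f_scale=.7);print("rack",f.x.round(4));print(res(f.x).reshape(-1,2).round(1).tolist())
print("pocket",tf(f.x,(-63.3,0,14)).round(4))
E
python3 fit4.py
```

```text
Traceback (most recent call last):
  File "fit4.py", line 6, in <module>
    _,lab,sts,_=cv2.connectedComponentsWithStats(m.astype(np.uint8));i=1+np.argmax(sts[1:,4]);k=np.argwhere(lab==i)
                                                                         ~~~~~~~~~^^^^^^^^^^^
ValueError: attempt to get argmax of an empty sequence
```

```bash
python3 - <<'E'
import cv2
i=cv2.imread("pics/w5.png");h=cv2.cvtColor(i,cv2.COLOR_BGR2HSV);print(h[70:85:5,244:254:2].tolist(),h[140:150:5,242:250:2].tolist())
E
sed -i 's/hsv\[...,1\]>130/hsv[...,1]>85/' fit4.py; python3 fit4.py
```

```text
[[[58, 15, 233], [70, 82, 164], [69, 83, 165], [69, 83, 165], [68, 76, 168]], [[64, 26, 224], [69, 82, 165], [68, 82, 165], [69, 84, 166], [67, 73, 171]], [[60, 34, 213], [70, 84, 164], [70, 85, 165], [69, 83, 166], [69, 68, 179]]] [[[11, 131, 229], [11, 155, 226], [11, 153, 226], [11, 151, 228]], [[11, 144, 227], [11, 154, 225], [11, 156, 226], [11, 149, 226]]]
green 4 rows 87 89 ctr [ 0.456  -0.0245] yaw -0.315 len 0.002 wid 0.0011
rust 671 rows 110 174 ctr [ 0.4606 -0.0797] yaw -0.308 len 0.064 wid 0.0378
rack [ 0.627  -0.1126 -0.0499  0.0301  0.0745]
[[-0.3, -0.2], [-0.7, 0.7], [1.7, -1.2], [1.1, -0.3], [-0.1, 1.1], [0.0, -0.1], [0.0, 0.3], [-0.7, 0.3], [0.5, -0.3], [-2.2, -1.0], [1.1, 1.9]]
pocket [ 0.5638 -0.1094  0.014 ]
```

```bash
sed -i 's/40,95),("rust",(110,175),0,18)/50,85),("rust",(110,175),9,13)/; s/hsv\[...,1\]>85/hsv[...,1]>(50 if n=="green" else 120)/' fit4.py; python3 fit4.py|head -2
```

```text
green 312 rows 52 90 ctr [ 0.4565 -0.0088] yaw -0.113 len 0.035 wid 0.0071
rust 282 rows 127 165 ctr [ 0.4485 -0.076 ] yaw -0.129 len 0.0347 wid 0.0066
```

```bash
python3 - <<'E'
from h import *
s=cams.snapshot("scene")
for c,r in((45,110),(258,0),(80,45),(110,25)): print(onz(s,(r/2.4+80,c/2.4+130),.127).round(3))
cv2.imwrite("pics/t6.png",cv2.resize(np.hstack([s["image"][0:190,60:300],cams.snapshot("top")["image"][60:250,60:220]]),(800,380),interpolation=2))
E
```

```text
[0.445 0.112 0.127]
[0.683 0.094 0.127]
[0.522 0.162 0.127]
[0.56  0.165 0.127]
```

View pics/t6.png

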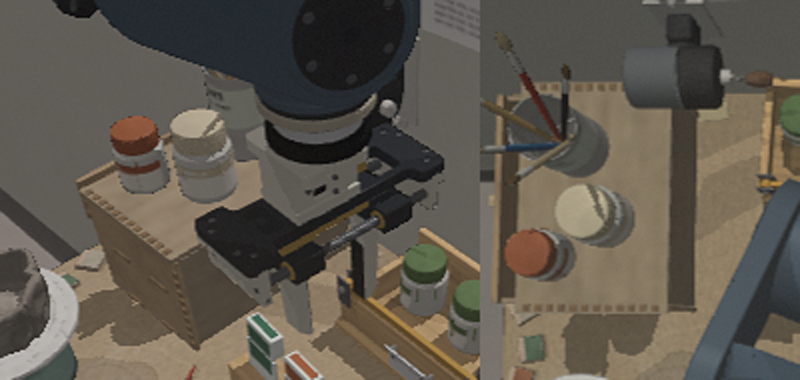

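The box's jars stand at y ≥ 0.16, clear of the wrist. Going for the green label.

Emit:
arm_command --steps '[{"hand": 0.6,"dx": 0,"dy": 0,"dz": 0,"roll": 3},{"hand": 0.6,"dx": 36,"dy": -3.5,"dz": 0,"roll": 0},{"hand": 0.6,"dx": 36,"dy": -3.5,"dz": 0,"roll": 0},{"hand": 0.6,"dx": 36.4,"dy": -3.5,"dz": 20,"roll": 0},{"hand": 0.6,"dx": 0,"dy": 0,"dz": 35,"roll": 0},{"hand": 0.6,"dx": 0,"dy": 0,"dz": 35,"roll": 0},{"hand": 0.6,"dx": 0,"dy": 0,"dz": 25,"roll": 0},{"hand": 0.6,"dx": 0,"dy": 0,"dz": 14,"roll": 0},{"hand": 0.6,"dx": 0,"dy": 0,"dz": 0,"roll": 0}]'

```text
time_s: 10.28
eef_pos: [0.4569, -0.0105, 0.0671]
ee_rot: [-2.351, -2.082, 0.002]
ft_force: [0.4, 0.1, 0.0]
opening: 0.0558
gripper_force: 0.0
```

Emit:
arm_command --steps '[{"hand": 0,"dx": 0,"dy": 0,"dz": 0,"roll": 0},{"hand": 0,"dx": 0,"dy": 0,"dz": 0,"roll": 0},{"hand": 0,"dx": 0,"dy": 0,"dz": 0,"roll": 0},{"hand": 0,"dx": 0,"dy": 0,"dz": 0,"roll": 0},{"hand": 0,"dx": 0,"dy": 0,"dz": 0,"roll": 0},{"hand": 0,"dx": 0,"dy": 0,"dz": 0,"roll": 0}]'

```text
time_s: 11.02
eef_pos: [0.4562, -0.0103, 0.0678]
ee_rot: [-2.35, -2.082, 0.002]
ft_force: [-4.1, 1.0, 7.9]
opening: 0.0168
gripper_force: 32.6
```

Emit:
arm_command --steps '[{"hand": 0,"dx": 0,"dy": 0,"dz": -8,"roll": 0},{"hand": 0,"dx": 0,"dy": 0,"dz": -10,"roll": 0},{"hand": 0,"dx": 0,"dy": 0,"dz": -12,"roll": 0},{"hand": 0,"dx": 0,"dy": 0,"dz": -20,"roll": 0},{"hand": 0,"dx": 0,"dy": 0,"dz": -20,"roll": 0},{"hand": 0,"dx": 0,"dy": 0,"dz": -10,"roll": 0},{"hand": 0,"dx": 0,"dy": 0,"dz": 0,"roll": 0}]'

```text
time_s: 11.9
eef_pos: [0.4577, -0.0104, 0.1483]
ee_rot: [2.35, 2.082, 0.002]
ft_force: [-0.2, -1.0, 0.2]
opening: 0.0158
gripper_force: 30.0
```

```bash
python3 - <<'E'
from h import *
st=readout.state();print(st["eef_pos"],st["ee_rot"],st["opening"],st["ft_force"])
s=cams.snapshot("scene");w=cams.snapshot("wrist");cv2.imwrite("pics/s7.png",s["image"]);cv2.imwrite("pics/w7.png",w["image"])
np.savez("w7.npz",eef_pos=st["eef_pos"],ee_rot=st["ee_rot"])
for n in("scene",):
  for o in("label_green","label_rust","label_green_head"):print(o,[(np.round(d["location"],1).tolist(),round(d["confidence"],2)) for d in look_for(n,o)][:3])
a=cv2.resize(s["image"][110:230,160:260],(500,600),interpolation=2);b=cv2.resize(w["image"][190:310,225:285],(300,600),interpolation=2)
cv2.imwrite("pics/c7.png",np.hstack([a,b]))
E
```

```text
[ 0.45771851 -0.01043897  0.14834952] [2.35038439e+00 2.08205840e+00 2.24371807e-03] 0.01575889443797644 [-0.20246971 -1.03116636  0.15489659]
label_green [([150.3, 188.5], 0.64), ([191.6, 212.4], 0.6), ([174.2, 275.0], 0.22)]
label_rust [([189.0, 212.0], 0.73)]
label_green_head [([150.1, 190.9], 0.69)]
```

View pics/c7.png

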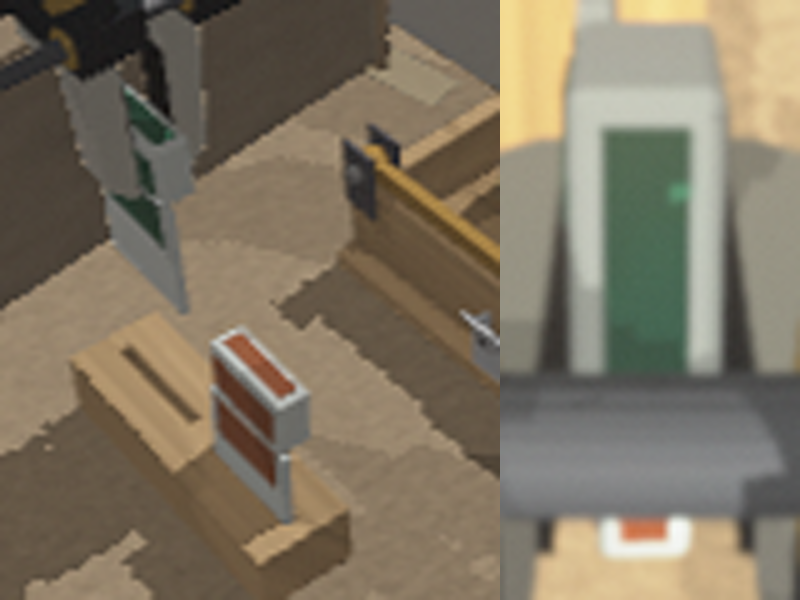

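The label is held; the rust one stands in its block. Computing the in-hand offset.

```bash
python3 - <<'E'
from h import *
st=dict(np.load("w7.npz"));w=cams.snapshot("wrist");Rt=R.from_rotvec(st["ee_rot"]).as_matrix()
tl=lambda P:(Rt.T@(P-st["eef_pos"])*1e3).round(1)
z=st["eef_pos"][2]+.0285
for c,r in((583,88),(722,90),(603,128),(690,128),(606,370),(688,370)):
    print((c,r),tl(wonz(w,st,(r/5+190,(c-500)/5+225),z)))
s=cams.snapshot("scene");K=lambda c,r:(r/5+110,c/5+160)
# blade bottom corners seen by scene, intersect with plane tool y = blade front
for c,r in((115,235),(185,312),(125,88)):
    o,d=ray(s,K(c,r));n=Rt[:,1];p0=st["eef_pos"]+n*(-.008);t=n@(p0-o)/(n@d);print((c,r),tl(o+t*d))
print(Rt.round(4).tolist())
E
```

```text
(583, 88) [ 25.3  -6.3 -28.5]
(722, 90) [ 25.1   7.2 -28.5]
(603, 128) [ 21.2  -4.4 -28.5]
(690, 128) [ 21.2   4.1 -28.5]
(606, 370) [ -5.6  -4.3 -28.5]
(688, 370) [ -5.6   4.2 -28.5]
(115, 235) [26.9 -8.  52. ]
(185, 312) [-23.2  -8.   55.9]
(125, 88) [ -4.6  -8.  -47.8]
[[0.1206, 0.9927, 0.0022], [0.9927, -0.1206, -0.0003], [-0.0, 0.0022, -1.0]]
```

Emit:
arm_command --steps '[{"hand": 0,"dx": 0,"dy": 0,"dz": 0,"roll": -4},{"hand": 0,"dx": 0,"dy": 30,"dz": 0,"roll": 0},{"hand": 0,"dx": 0,"dy": 30,"dz": 0,"roll": 0},{"hand": 0,"dx": -30,"dy": 28,"dz": 0,"roll": 0},{"hand": 0,"dx": -30,"dy": 14,"dz": 0,"roll": 0},{"hand": 0,"dx": -25,"dy": 9,"dz": 0,"roll": 0},{"hand": 0,"dx": -10.6,"dy": 5,"dz": 10,"roll": 0},{"hand": 0,"dx": 0,"dy": 0,"dz": 10,"roll": 0},{"hand": 0,"dx": 0,"dy": 0,"dz": 0,"roll": 0}]'

```text
time_s: 13.38
eef_pos: [0.5672, -0.1108, 0.1263]
ee_rot: [-2.275, -2.163, 0.002]
ft_force: [-0.6, -0.1, -1.0]
opening: 0.0158
gripper_force: 30.0
```

```bash
python3 - <<'E'
from h import *
st=readout.state();print(st["time_s"],st["eef_pos"],st["ee_rot"],2*np.arctan2(st["ee_rot"][1],st["ee_rot"][0])-np.pi/2)
s=cams.snapshot("scene");w=cams.snapshot("wrist");cv2.imwrite("pics/s8.png",s["image"]);cv2.imwrite("pics/w8.png",w["image"])
np.savez("w8.npz",eef_pos=st["eef_pos"],ee_rot=st["ee_rot"])
a=cv2.resize(s["image"][120:220,250:310],(360,600),interpolation=2);b=cv2.resize(w["image"][140:280,210:310],(429,600),interpolation=2)
cv2.imwrite("pics/c8.png",np.hstack([a,b]))
E
```

```text
13.375 [ 0.56715798 -0.11075037  0.12631127] [-2.27522176e+00 -2.16306656e+00  1.83236218e-03] -6.333714401056588
```

View pics/c8.png

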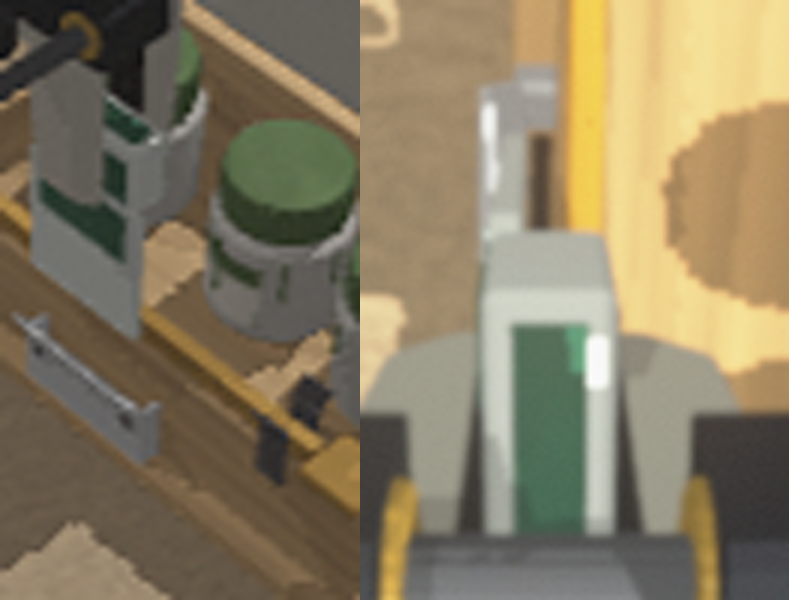

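The blade hangs just above the lip, square to the bar. Next are numeric checks: blade tilt in the scene image, and lip against label in the wrist image.

```bash
python3 - <<'E'
from h import *
st=dict(np.load("w8.npz"));w=cams.snapshot("wrist");s=cams.snapshot("scene");Rt=R.from_rotvec(st["ee_rot"]).as_matrix()
tl=lambda P:(Rt.T@(P-st["eef_pos"])*1e3).round(1)
px=lambda c,r:(r/4.286+140,(c-360)/4.29+210)
for n,c,r,zs in(("wall inner",540,130,(.036,.045)),("wall outer",535,95,(.036,.045)),("wall out bottom",535,66,(.014,.02)),("lip far corner",482,86,(.036,.045)),("head far",545,290,(.1548,)),("bar L",569,120,(.068,)),("bar R",607,120,(.068,)),("lip front",482,180,(.045,))):
    print(n,[tl(wonz(w,st,px(c,r),z)).tolist() for z in zs])
# predicted blade corners/lip in scene
lab=lambda x,y,z:st["eef_pos"]+Rt@(np.array([y+2.2,x-6,55-z])/1e3)
for q in((-2,25,0),(-2,-25,0),(-2,-25,50),(-2,25,50)):print(q,proj(s,lab(*q))[0].round(1))
img=s["image"];hsv=cv2.cvtColor(img,cv2.COLOR_BGR2HSV)
for c in range(254,276,2): print(c,[f"{int(hsv[r,c,1])}/{int(hsv[r,c,2])}" for r in range(150,184,2)])
E
```

```text
wall inner [[21.0, -2.1, 90.3], [22.7, -2.0, 81.3]]
wall outer [[28.3, -3.1, 90.3], [29.7, -3.0, 81.3]]
wall out bottom [[31.2, -3.3, 112.3], [32.0, -3.2, 106.3]]
lip far corner [[30.1, -13.8, 90.4], [31.5, -13.3, 81.4]]
head far [[25.3, -0.7, -28.5]]
bar L [[28.9, 3.3, 58.3]]
bar R [[28.9, 10.1, 58.3]]
lip front [[12.6, -13.5, 81.4]]
(-2, 25, 0) [162.9 255.6]
(-2, -25, 0) [175.9 272.4]
(-2, -25, 50) [158.4 273.1]
(-2, 25, 50) [145.4 255.5]
254 ['111/117', '108/90', '121/99', '149/171', '156/126', '156/90', '104/125', '105/100', '107/105', '104/101', '105/102', '105/97', '2/137', '46/100', '52/113', '52/113', '67/114']
256 ['15/104', '15/105', '11/114', '17/117', '19/120', '11/113', '11/116', '110/123', '104/96', '104/105', '101/101', '58/109', '5/104', '4/116', '15/52', '5/105', '2/105']
258 ['90/54', '83/52', '12/109', '9/116', '7/114', '11/117', '9/115', '11/117', '107/119', '99/100', '103/104', '83/105', '69/93', '33/102', '5/98', '8/95', '5/102']
260 ['28/102', '83/55', '76/54', '7/111', '9/115', '9/115', '11/115', '11/116', '18/125', '106/106', '105/100', '106/103', '103/102', 
[... 523 characters left out ...]
03/106', '66/96']
268 ['72/53', '10/107', '87/47', '74/52', '66/54', '78/49', '9/119', '9/115', '9/116', '11/116', '9/116', '11/112', '108/97', '107/100', '103/104', '106/101', '109/103']
270 ['85/51', '50/56', '13/102', '78/49', '73/49', '82/50', '58/57', '9/109', '9/115', '11/115', '11/116', '9/116', '41/111', '107/93', '106/94', '102/103', '104/103']
272 ['10/107', '7/105', '9/111', '14/106', '7/106', '12/107', '10/106', '10/105', '10/103', '9/112', '7/112', '7/113', '7/113', '86/104', '103/89', '103/102', '104/101']
274 ['7/106', '10/107', '11/95', '10/102', '50/96', '75/147', '71/143', '73/140', '87/158', '88/160', '103/163', '127/144', '96/90', '138/85', '101/104', '103/87', '101/104']
```

```bash
python3 - <<'E'
from h import *
from fit3 import tf
s=cams.snapshot("scene");img=cv2.imread("pics/s8.png");hsv=cv2.cvtColor(img,cv2.COLOR_BGR2HSV)
p=(.627,-.1126,-.050)
for q in((-74.5,30,45),(-74.5,-30,45),(-67.6,30,36),(-67.6,-30,36),(-67.6,-30,14),(-60,-30,36),(-60,30,36),(-67.6,30,14)):print(q,proj(s,tf(p,q))[0].round(1))
for r in range(168,200): print(r,"".join("#" if hsv[r,c,1]<40 else("+" if hsv[r,c,1]<75 else ".") for c in range(246,284)))
w=cv2.imread("pics/w8.png");h=cv2.cvtColor(w,cv2.COLOR_BGR2HSV)
print("wrist")
for r in range(150,196): print(r,"".join("#" if h[r,c,1]<40 else("+" if h[r,c,1]<75 else ("D" if h[r,c,2]<90 else ".")) for c in range(232,268)))
E
```

```text
(-74.5, 30, 45) [172.2 252.1]
(-74.5, -30, 45) [187.8 271.9]
(-67.6, 30, 36) [173.4 254.6]
(-67.6, -30, 36) [188.9 274.2]
(-67.6, -30, 14) [195.7 273.9]
(-60, -30, 36) [187.  276.8]
(-60, 30, 36) [171.7 257.2]
(-67.6, 30, 14) [180.3 254.6]
168 ...............+###########+..........
169 ................+##########+..........
170 .................+#########+..........
171 ...................########...........
172 ......++..++........#######...........
173 ......+#####+........+#####+..........
174 .......+####+..........####+..........
175 ........+###+...........###+..........
176 ........+####............++...........
177 ........+#####........................
178 ........+######+......................
179 ........+########.....................
180 ........+#########....................
181 +.......+##########...................
182 ........+###########+.................
183 ..........############................
184 ....+++....+###########...............
185 ............+###########..............
186 .......++....+###########+............
187 ..............+############.+##.......

[... 1707 characters left out ...]
...
179 ....++##########++..D...............
180 ....++###########+..D...............
181 ....++###########+.DD...............
182 .....+###########+.DD...............
183 ....++###########+.DD...............
184 .....+##########+++DD...............
185 .....+##########++.DD...............
186 .....+##########++.DD...............
187 .....+##########++.DD...............
188 .....+##########++.DD...............
189 ....++##########++.DD...............
190 ....++##########++.DD...............
191 ....++##########++.+D...............
192 .....+##########+++++...............
193 ....++###########+###++++...........
194 ....++####################++++++....
195 .....+###########################++.
```

Emit:
arm_command --steps '[{"hand": 0,"dx": -0.7,"dy": 2.2,"dz": 0,"roll": 0},{"hand": 0,"dx": 0,"dy": 0,"dz": 0,"roll": 0},{"hand": 0,"dx": 0,"dy": 0,"dz": 10,"roll": 0},{"hand": 0,"dx": 0,"dy": 0,"dz": 10,"roll": 0},{"hand": 0,"dx": 0,"dy": 0,"dz": 6,"roll": 0},{"hand": 0,"dx": 0,"dy": 0,"dz": 4,"roll": 0},{"hand": 0,"dx": 0,"dy": 0,"dz": 0,"roll": 0}]'

```text
time_s: 14.55
eef_pos: [0.5701, -0.1125, 0.0974]
ee_rot: [-2.277, -2.164, 0.0]
ft_force: [-0.6, 0.6, -0.2]
opening: 0.0157
gripper_force: 30.0
```

Emit:
arm_command --steps '[{"hand": 0,"dx": 0.2,"dy": -0.5,"dz": 3,"roll": 0},{"hand": 0,"dx": 0,"dy": 0,"dz": 3,"roll": 0},{"hand": 0,"dx": 0,"dy": 0,"dz": 3,"roll": 0},{"hand": 0,"dx": 0,"dy": 0,"dz": 3,"roll": 0},{"hand": 0,"dx": 0,"dy": 0,"dz": 0,"roll": 0}]'

```text
time_s: 15.18
eef_pos: [0.5701, -0.1124, 0.0855]
ee_rot: [2.277, 2.163, 0.001]
ft_force: [4.2, 0.2, -2.1]
opening: 0.0159
gripper_force: 30.0
```

Emit:
arm_command --steps '[{"hand": 0,"dx": 0,"dy": 0.8,"dz": 0,"roll": 0},{"hand": 0,"dx": 0,"dy": 0,"dz": 3,"roll": 0},{"hand": 0,"dx": 0,"dy": 0,"dz": 3,"roll": 0},{"hand": 0,"dx": 0,"dy": 0,"dz": 0,"roll": 0}]'

```text
time_s: 15.68
eef_pos: [0.5704, -0.1123, 0.0793]
ee_rot: [-2.277, -2.164, 0.0]
ft_force: [1.5, -0.4, -2.0]
opening: 0.0157
gripper_force: 30.0
```

Emit:
arm_command --steps '[{"hand": 0,"dx": 0,"dy": 0.4,"dz": 2,"roll": 0},{"hand": 0,"dx": 0,"dy": 0,"dz": 2,"roll": 0},{"hand": 0,"dx": 0,"dy": 0,"dz": 2,"roll": 0},{"hand": 0,"dx": 0,"dy": 0,"dz": 0,"roll": 0}]'

```text
time_s: 16.18
eef_pos: [0.5707, -0.1124, 0.0736]
ee_rot: [-2.277, -2.164, 0.001]
ft_force: [-3.1, -0.2, 4.2]
opening: 0.0158
gripper_force: 30.0
```

Emit:
arm_command --steps '[{"hand": 0,"dx": 0,"dy": 0,"dz": 1.5,"roll": 0},{"hand": 0,"dx": 0,"dy": 0,"dz": 1.5,"roll": 0},{"hand": 0,"dx": 0,"dy": 0,"dz": 0,"roll": 0}]'

```text
time_s: 16.55
eef_pos: [0.5707, -0.1124, 0.0706]
ee_rot: [-2.277, -2.164, 0.0]
ft_force: [-3.5, -0.2, 5.9]
opening: 0.0157
gripper_force: 30.0
```

Emit:
arm_command --steps '[{"hand": 0,"dx": 0,"dy": -0.4,"dz": 1,"roll": 0},{"hand": 0,"dx": 0,"dy": 0,"dz": 1,"roll": 0},{"hand": 0,"dx": 0,"dy": 0,"dz": 0,"roll": 0}]'

```text
time_s: 16.92
eef_pos: [0.5709, -0.1125, 0.0699]
ee_rot: [2.277, 2.163, 0.001]
ft_force: [-5.2, 0.9, 18.0]
opening: 0.0159
gripper_force: 30.0
```

Emit:
arm_command --steps '[{"hand": 0,"dx": 0,"dy": -0.3,"dz": 0.7,"roll": 0},{"hand": 0,"dx": 0,"dy": 0,"dz": 0.6,"roll": 0},{"hand": 0,"dx": 0,"dy": 0,"dz": 0,"roll": 0},{"hand": 0,"dx": 0,"dy": 0,"dz": 0,"roll": 0}]'

```text
time_s: 17.42
eef_pos: [0.5712, -0.1126, 0.0697]
ee_rot: [2.276, 2.163, 0.002]
ft_force: [-6.5, 1.7, 28.1]
opening: 0.0161
gripper_force: 30.1
```

```bash
python3 - <<'E'
from h import *
from fit3 import tf
st=readout.state();print(st["eef_pos"],st["ft_force"],st["torque"])
np.savez("w9.npz",eef_pos=st["eef_pos"],ee_rot=st["ee_rot"])
s=cams.snapshot("scene");img=s["image"];cv2.imwrite("pics/s9.png",img);hsv=cv2.cvtColor(img,cv2.COLOR_BGR2HSV)
p=(.627,-.1126,-.050);o=np.array([-63.3,0,14])
for q in((-2,25,56),(-2,-25,56),(-2,-23,56),(2,-25,56),(2,-25,40),(14,-23,56),(14,-23,84),(-2,-23,84),(-2,25,36)):print(q,proj(s,tf(p,o+q))[0].round(1))
g=lambda r,c:"G" if 45<hsv[r,c,0]<95 and hsv[r,c,1]>60 else("#" if hsv[r,c,1]<40 else("+" if hsv[r,c,1]<75 else ("y" if hsv[r,c,1]>150 else ".")))
for r in range(150,200): print(r,"".join(g(r,c) for c in range(244,296)))
E
```

```text
[ 0.57120425 -0.11261126  0.06974998] [-6.09160331  1.80886749 28.24376955] [ 0.38473428  1.90446131 -0.02535633]
(-2, 25, 56) [163.  256.9]
(-2, -25, 56) [176.  273.7]
(-2, -23, 56) [175.5 273. ]
(2, -25, 56) [175.  275.1]
(2, -25, 40) [180.3 274.9]
(14, -23, 56) [171.5 278.6]
(14, -23, 84) [161.9 279.1]
(-2, -23, 84) [165.9 273.4]
(-2, 25, 36) [169.7 256.9]
150 ###########..#########...##############......GG....G
151 ###########..########+...##############...+G..GG..+G
152 ##########+..#######+...+####++#######+..+#G.G...G..
153 ##########+###########+######++######+...##+...+G.G.
154 ########..+#################+########....##+GGG..GGG
155 #######.+#################+#+#######.....###..GG....
156 ####################################+....###+GGGG.G.
157 ############.+###########+####+####+....+####+G.G...
158 ###########...###########+G########+.....#####+GG...
159 #########...y.###########+GG+######+.....#######+G..
160 ########+.y.y.###########+GGGG+####+.....G.#######++
161 #######+....y.############GGGGG####+.....+.#########
162 #######+....y.#############+GGGG###.....++G+######
[... 1411 characters left out ...]
................
188 +...+.............###############.................y.
189 .......+....+......+############+...............+#..
190 .+.....+....+.......+###########+................+#+
191 .+...................+##########+................+##
192 +......+.........+.....#########+................+##
193 ..............+.+..+....+#######+................+##
194 .....+.....+.......+.....+######+................###
195 ....++.+...........+.+....+#####+................###
196 ............+..............+##+..................###
197 .....+..++..+................+...................###
198 ........................+........................+##
199 ........+........+..+..............................#
```

```bash
python3 -c "
from station import readout,job
s=readout.state();print(s['time_s'],s['eef_pos'],s['ft_force'],s['gripper_force']);print(job.job_done())"
```

```text
17.525 [ 0.57121285 -0.11262708  0.06975178] [-6.74766929  0.90278491 27.64244691] 30.093551315367222
the job is handed in; nothing more can be done
None
```

The job is handed in with the bar closed in its fork and the green label held pressed against the pocket floor at about 28 N; I don't have the verdict, and I last saw the bar and rust label partway through rather than at the end.

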